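# Find the under-cured print batch by flexing its test bar

## Task

Three printed test bars are clamped side by side in the flex jig, and in front of each bar's free end stands the tooth model from the same print batch. Starting with the bar on the robot's left and working across to the right, press each bar's free end gently down onto the stop rod, never with more than 25 N, hold it there for a moment and feel how stiff it is. Then take the model that belongs to the clearly softest bar, which is under-cured, and set it down upright on the middle of the open curing unit's turntable without dropping it, leaving the other two models and everything else on the bench where they are.

Things in the scene. Friction and masses are not known exactly. Their poses are not given: they have to be found in the camera images.
- jig: Aluminium flex jig fixed to the bench, 130 (x) x 240 (y) mm. Origin at the centre of its underside, z up; its -x side faces the robot and +y is the robot's left, give or take some yaw. Three bar places at y = +80, 0 and -80 mm. Clamp plates and black thumb knobs (65 mm high) at x = +25 to +61 mm; the bars stick out from x = +25 to x = -35 mm, their tops 38 mm above the bench.
- stop_rod (a point): Middle of the top line of the jig's steel stop rod: 8 mm thick, along the jig's y under all three bars, at jig x = -29 mm, top 26 mm above the bench, 8 mm below the bars. Pressed 8 to 10 mm from its end, a well-cured bar pushes back with about 1 to 1.5 N per mm and meets the rod at about 6 to 10 N, the under-cured one with less than half of that; on the rod the force climbs steeply.
- bar_p_tip (a point): Middle of the top edge at the free end of one test bar, 38 mm above the bench when not pressed. It goes down about 9 mm until the bar lies on the stop rod.
- bar_p: Test bar of ivory printed resin, 80 x 10 x 4 mm, 20 mm of it clamped, 60 mm free; the three look alike and which sits in which place of the jig changes. It bends like a spring at the clamp. Origin at mid-thickness where it leaves the clamp; -x points to its free end.
- bar_q_tip (a point): Middle of the top edge at the free end of one test bar, 38 mm above the bench when not pressed. It goes down about 9 mm until the bar lies on the stop rod.
- bar_q: Test bar of ivory printed resin, 80 x 10 x 4 mm, 20 mm of it clamped, 60 mm free; the three look alike and which sits in which place of the jig changes. It bends like a spring at the clamp. Origin at mid-thickness where it leaves the clamp; -x points to its free end.
- bar_r_tip (a point): Middle of the top edge at the free end of one test bar, 38 mm above the bench when not pressed. It goes down about 9 mm until the bar lies on the stop rod.
- bar_r: Test bar of ivory printed resin, 80 x 10 x 4 mm, 20 mm of it clamped, 60 mm free; the three look alike and which sits in which place of the jig changes. It bends like a spring at the clamp. Origin at mid-thickness where it leaves the clamp; -x points to its free end.
- model_p: Ivory printed model of a row of teeth, 52 (x) x 30 (y) mm, base 18 mm high with upright sides, teeth to about 29 mm; 30 to 55 g, loose. It stands on the bench in front of the free end of bar_p and is from the same batch as that bar. Origin at the centre of its underside, z up, x along the row of teeth.
- model_q: Ivory printed model of a row of teeth, 52 (x) x 30 (y) mm, base 18 mm high with upright sides, teeth to about 29 mm; 30 to 55 g, loose. It stands on the bench in front of the free end of bar_q and is from the same batch as that bar. Origin at the centre of its underside, z up, x along the row of teeth.
- model_r: Ivory printed model of a row of teeth, 52 (x) x 30 (y) mm, base 18 mm high with upright sides, teeth to about 29 mm; 30 to 55 g, loose. It stands on the bench in front of the free end of bar_r and is from the same batch as that bar. Origin at the centre of its underside, z up, x along the row of teeth.
- turntable (a point): Centre of the top face of the curing unit's round steel turntable, diameter 156 mm, 45 mm above the bench, fixed, z up. It lies in a square well, 180 mm inside, whose rim stands 70 mm above the bench; its axes are along the well's sides. On its +y side the amber hood stands open, starting about 110 mm from this point and reaching 275 mm above the bench.
- jar_a: Small clear jar with a white cap, 35 mm wide, 31 mm high, loose, beside the right-hand model. Origin at the centre of its underside.
- jar_b: Small jar with a grey cap, 43 mm wide, 37 mm high, loose, behind the jig. Origin at the centre of its underside.
- dropper: Clear dropper bottle with a white tip, 29 mm wide, 73 mm high, loose, to the left of the jig. Origin at the centre of its underside.
- arch_model: Horseshoe-shaped stone model of a full row of teeth, about 65 x 70 mm, 27 mm high, loose, at the back between jig and curing unit. Origin within the horseshoe, on the bench.
- wax_knife: Wax knife with a wooden handle, 150 mm long, 10 mm thick, lying loose behind the jig. Origin at mid-length on the bench.
- beaker: Empty glass beaker, 60 mm wide, 85 mm high, loose, behind the curing unit. Origin at the centre of its underside.
Things that resemble listed ones, but are neither listed nor needed, are in the scene too. Leave any turquoise look-alike of the model_q alone. What is shaped like the model_r but purple is not meant.

How it is judged:
By the outcome, as a careful person would: the job done as asked, in the order asked, and still so for the second after the job is handed in, with the robot touching nothing.
It also fails if it takes over 64 s, if anything falls off the work surface, if the arm or the gripper's body presses on something with over 40 N, if the wrist force passes 120 N, or if a joint passes its speed limit or range.

## Robot

A 7-joint arm with a two-finger parallel gripper is mounted at the origin on the work surface. World frame = base frame: x ahead of the robot, y to its left, z up, the work surface at z = 0. Lengths are in mm, angles in rad, forces in N, time in s.
With the tool pointing down it reaches from about 400 to 875 mm from the base axis. Payload 4.4 kg.
Tool frame: the origin (TCP) lies on the centre line of the jaws, within the pads' length; the fingertips stand 19 mm ahead of it and the grasp point (between the pads) is the TCP (manip.finger_overhang is the distance from the TCP to the fingertips, in mm); z points along the fingers, y is the line along which they close (so a half turn about z gives the same grasp; the last joint's range is limited). The gripper opens to 85 mm and grips with 20 to 120 N. Pads are 22 mm wide; open, the fingers measure 114 mm over their backs; the gripper's body (76 mm by 85 mm) begins 54 mm behind the grasp point. The pads swing forward as they close: fully open they stand 13 mm farther back than shut.
Start: joints at [-1.319, 0.628, 0.038, 1.517, -0.027, 0.996, -0.02], TCP at [203.087, 617.473, 250.313] pointing down, gripper open.
Joint ranges: [-3.06, 3.06], [-0.37, 2.12], [-1.25, 1.32], [0.18, 2.47], [-1.1, 4.24], [0.23, 1.98], [-2.94, 2.94]. Speed limits (rad/s): [2.57, 2.57, 3.14, 3.14, 3.14, 3.14, 3.14].

## Interface

Orientations are given as a unit quaternion [w, x, y, z].
In Python, from workcell import sensors, vision, workorder, manip gives the robot as it stands.
- The arm moves only by the tool play_rows, never from a script. Its argument "moves" is a list of rows, each an object with "dp": the shift along the tool's x, y, z in mm, a list of three; "rot": the turn, a rotation vector about the tool's x, y, z in rad, a list of three; "grip": the closure in counts, from 0 (fully open) to 255 (shut). In form: [{"dp": [x, y, z], "rot": [wx, wy, wz], "grip": grip}, ...]. A call has 1 to 5 rows; each row shifts and turns the commanded pose from where the row before left it, along the tool's axes as they then stand; what a row does not reach is not made up. A row lasts 1/12 s, in which the tool goes at most 41.7 mm and 7.16 degrees, less where a joint would pass 70% of its speed; a pose out of reach is approached as far as the arm can. A call is refused whole if a number of a shift passes 41.7 or a number of a turn 0.125, either way. A call with a gripper value outside its range is refused whole. The fingers move at their own pace and stop on an object; "newtons" is the grip in N (left out, the last holds). Time passes only in rows, so rows that do not move let the fingers close. It gives the time, the measured TCP pose, the force, the opening and the grip force at its end, in the units of the state.
- sensors.read_state(): the state, without advancing time (a new reading comes with each control period).
- vision.capture(name): name is "scene" or "top" or "wrist"; returns a dict with "img" (420x560x3 uint8, blue, green, red), "intrinsics" (3x3 intrinsics, pixels), "R" (3x3) and "t" (3): a world point X has camera coordinates R X + t; the wrist camera has in their place "mount" (4x4, takes a point from camera to tool coordinates, whose origin is the TCP and whose axes are the flange's). Camera axes: x right, y down, z forward; pixel columns grow to the right and rows downward; lengths in mm; the calibration is good to about 2 mm. A picture is of the moment at which its call begins: read the wrist's pose just before it. There is no depth.
- workorder.close_job(): hands the job in; it is judged then, once.
Trained networks look in the newest picture that a camera, given by its name, has taken for a name from the list of things; names that differ only in an ending like _2 or _b are one class to them, and where a whole thing is asked for, a point or a joint stands for the part that bears it (a point fixed in the world has none). Each returns a list of dicts, best first, with "p" (0 to 1); they miss things now and then, are a little off and sometimes report something else, mostly with a low value. They report only what shows in the picture. A call takes as long as a camera call. They do not tell look-alikes from the thing itself.
- vision.boxes_of(camera, target): "location" ([column, row] in pixels, amid what is visible of it).
The state is a dict: "time_s": time; "joint_pos": joint angles; "qvel": joint speeds; "joint_torque": joint torques, N m; "ee_pos": TCP position; "orientation": TCP orientation; "wrist_force": force on the tool from outside, world axes, zero at the start; "moment": the same for the moment, N m; "opening": finger opening in mm; "grasp_force": force on a finger pad.
Only numpy, scipy, OpenCV 4.12 (cv2) and the standard library are available. Lean on these libraries where they do the work, as an engineer would, in place of code of your own. Each camera call takes 0.05 s, during which the arm holds its last target. There are 200 camera calls.

## Working session

There is one attempt and no reset: what is moved stays moved. The work goes in short steps, Python scripts to look and compute and a tool call to move; the robot and the scene stay as the last step left them, time stands still between calls to the robot, and variables do not carry over. Pictures are saved under pics/ and viewed, at most 10 in all, crops included, and the job is handed in when it is done.

Besides the shell and the picture viewer there is one more tool, called after "Emit:" as name([rows], argument=value, ...), one row to a line, values as JSON. play_rows: Moves the arm, as the interface text tells. Its arguments: {"type":"object","properties":{"moves":{"type":"array"},"newtons":{"type":"number"}},"required":["moves"]}

```bash
mkdir -p pics; ls; cat > h.py <<'E'
import numpy as np, cv2
from workcell import sensors, vision, workorder, manip
def ray(c,px):
    K=np.array(c["intrinsics"]);R=np.array(c["R"]);t=np.array(c["t"])
    d=R.T@np.linalg.inv(K)@np.array([px[0],px[1],1.0]);return -R.T@t,d
def at_z(c,px,z):
    o,d=ray(c,px);return o+d*(z-o[2])/d[2]
def proj(c,X):
    K=np.array(c["intrinsics"]);p=K@(np.array(c["R"])@np.array(X)+np.array(c["t"]));return p[:2]/p[2]
E
python3 - <<'E'
from h import *
print({k:np.round(v,3) for k,v in sensors.read_state().items()})
for n in ["top","scene"]:
    c=vision.capture(n);cv2.imwrite(f"pics/{n}.png",c["img"])
    print(n,-np.array(c["R"]).T@c["t"])
    for t,z in [("jig",30),("bar_p",38),("model_p",20),("turntable",45),("jar_a",30),("stop_rod",26),("bar_p_tip",38)]:
        for b in vision.boxes_of(n,t)[:5]: print(t,round(b["p"],2),np.round(b["location"]),np.round(at_z(c,b["location"],z)))
E
```

```text
pics
{'time_s': np.float64(0.0), 'joint_pos': array([-1.319,  0.629,  0.038,  1.518, -0.027,  0.996, -0.02 ]), 'qvel': array([-0.   ,  0.001, -0.   , -0.   , -0.   ,  0.   , -0.001]), 'joint_torque': array([-2.0000e-03, -5.6340e+01,  1.2260e+00, -1.9345e+01,  1.1000e-02,
        1.1000e-02, -0.0000e+00]), 'ee_pos': array([202.895, 616.907, 249.398]), 'orientation': array([-0.   ,  0.158,  0.987, -0.001]), 'wrist_force': array([-0.116,  0.035, -0.113]), 'moment': array([-0.015, -0.013, -0.032]), 'grasp_force': np.float64(0.0), 'opening': np.float64(85.486)}
top [460.78116343  13.43276695 957.04100824]
jig 0.69 [335. 210.] [580. -87.  30.]
jig 0.49 [380. 249.] [ 502. -178.   30.]
bar_p 0.75 [121. 161.] [671. 364.  38.]
bar_p 0.58 [372. 202.] [ 597. -160.   38.]
bar_p 0.58 [333. 209.] [581. -80.  38.]
bar_p 0.47 [296. 217.] [563.  -5.  38.]
bar_p 0.37 [ 95. 240.] [505. 405.  38.]
model_p 0.91 [382. 294.] [ 412. -184.   20.]
model_p 0.9 [329. 303.] [391. -77.  20.]
model_p 0.89 [305. 264.] [468. -26.  20.]
model_p 0.63 [337. 253.] [491. -92.  20.]
model_p 0.58 [382. 248.] [ 504. -184.   
[... 153 characters left out ...]
6.] [589. -82.  26.]
scene [1323.05296901   39.42849893  878.61540935]
jig 0.74 [219. 248.] [617. -83.  30.]
jig 0.35 [242. 302.] [754. -25.  30.]
bar_p 0.56 [257. 228.] [563.  -4.  38.]
model_p 0.82 [218. 215.] [509. -97.  20.]
model_p 0.75 [228. 184.] [404. -83.  20.]
model_p 0.72 [180. 213.] [ 507. -185.   20.]
model_p 0.5 [246. 206.] [479. -34.  20.]
model_p 0.48 [183. 188.] [ 423. -190.   20.]
turntable 0.58 [455. 189.] [431. 462.  45.]
jar_a 0.87 [245. 305.] [760. -19.  30.]
jar_a 0.67 [152. 220.] [ 539. -243.   30.]
jar_a 0.37 [182. 238.] [ 589. -170.   30.]
stop_rod 0.68 [340. 300.] [740. 169.  26.]
stop_rod 0.64 [220. 249.] [616. -83.  26.]
bar_p_tip 0.4 [252. 228.] [565. -14.  38.]
```

```bash
python3 - <<'E'
import cv2
a=cv2.imread("pics/top.png")
cv2.imwrite("pics/t1.png",cv2.resize(a[110:320,250:450],(760,798)[:0] or (571,600),interpolation=cv2.INTER_CUBIC))
E
```

```text
(no output)
```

View pics/top.png

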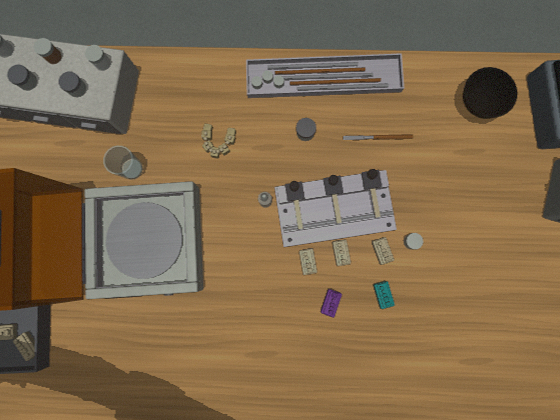

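View pics/t1.png

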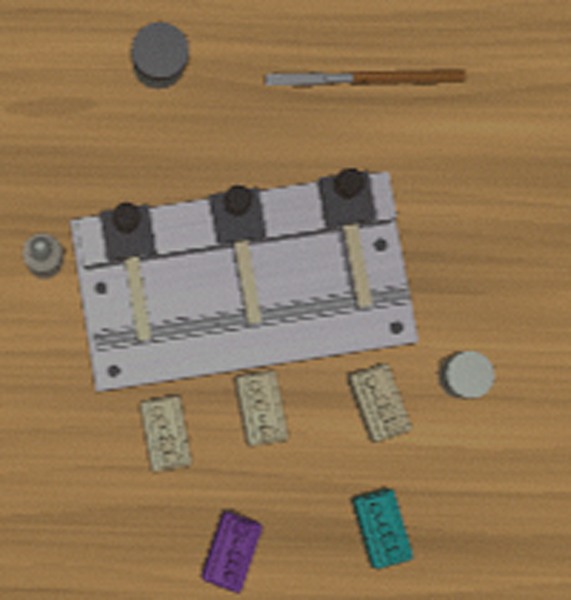

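The pictures show the jig yawed about 9°. The bar tips are at about (301,228), (339,223) and (377,217). The ivory models are at (307,262), (342,252) and (382,250), the purple and turquoise look-alikes at (331,303) and (384,295), and the turntable disc at (144,240).

```bash
python3 - <<'E'
from h import *
print([a for a in dir(manip) if a[0]!='_'], manip.finger_overhang)
c=vision.capture("top");img=c["img"]
hsv=cv2.cvtColor(img,cv2.COLOR_BGR2HSV)
print("tips",[np.round(at_z(c,(250+u*.35,110+v*.35),38),1) for u,v in[(145,340),(254,325),(365,307)]])
print("clamp",[np.round(at_z(c,(250+u*.35,110+v*.35),38),1) for u,v in[(133,257),(240,240),(350,224)]])
print("base corners",[np.round(at_z(c,(250+u*.35,110+v*.35),12),1) for u,v in[(71,220),(388,171),(417,342),(97,389)]])
print("hsv",[hsv[int(110+v*.35),int(250+u*.35)] for u,v in[(165,440),(140,300),(245,280),(380,400),(190,500),(210,385),(330,400)]])
# turntable
g=cv2.cvtColor(img,cv2.COLOR_BGR2GRAY)
print("tt",[np.round(at_z(c,p,45),1) for p in [(144,240),(105,240),(183,240),(144,201),(144,279)]])
print("rim",[np.round(at_z(c,p,70),1) for p in [(200,182),(200,291),(84,190)]])
for n in "pqr":
  for b in vision.boxes_of("top","model_"+n)[:5]: print(n,round(b["p"],2),np.round(b["location"],1),np.round(at_z(c,b["location"],20)))
cv2.imwrite("pics/t2.png",np.hstack([cv2.resize(img[175:305,80:210],(400,400),interpolation=cv2.INTER_CUBIC),cv2.resize(img[225:285,290:350],(400,400),interpolation=cv2.INTER_CUBIC)]))
E
```

```text
['IKError', 'finger_overhang'] 19.0
tips [array([538.2, -15.8,  38. ]), array([550.8, -93.3,  38. ]), array([ 565.7, -172.3,   38. ])]
clamp [array([597.9,  -6. ,  38. ]), array([612.1, -82.8,  38. ]), array([ 625.6, -161.8,   38. ])]
base corners [array([628.5,  40.2,  12. ]), array([ 671., -195.,   12.]), array([ 543.8, -215.3,   12. ]), array([503.6,  17.8,  12. ])]
hsv [array([ 22,  56, 151], dtype=uint8), array([ 24,  54, 164], dtype=uint8), array([ 23,  46, 160], dtype=uint8), array([ 22,  59, 156], dtype=uint8), array([ 18, 133, 149], dtype=uint8), array([ 17, 118, 149], dtype=uint8), array([ 17, 121, 141], dtype=uint8)]
tt [array([507.3, 302.1,  45. ]), array([505.3, 381.9,  45. ]), array([509.3, 222.6,  45. ]), array([587.3, 307.5,  45. ]), array([429.2, 296.9,  45. ])]
rim [array([625., 189.,  70.]), array([410.1, 178.3,  70. ]), array([603.3, 422.3,  70. ])]
p 0.72 [330.4 303.2] [390. -79.  20.]
p 0.71 [338.2 254.9] [488. -94.  20.]
p 0.69 [383.1 293.8] [ 412. -186.   20.]
p 0.65 [380.4 249.6] [ 501. -181.   20.]
p 0.55 [305.3 261.2] [473. -27.  20.]
q 0.72 [330.4 303.2] [390. -79.  20.]
q 0.71 [338.2 254.9] [488. -94.  20.]
q 0.69 [383.1 293.8] [ 412. -186.   20.]
q 0.65 [380.4 249.6] [ 501. -181.   20.]
q 0.55 [305.3 261.2] [473. -27.  20.]
r 0.72 [330.4 303.2] [390. -79.  20.]
r 0.71 [338.2 254.9] [488. -94.  20.]
r 0.69 [383.1 293.8] [ 412. -186.   20.]
r 0.65 [380.4 249.6] [ 501. -181.   20.]
r 0.55 [305.3 261.2] [473. -27.  20.]
```

View pics/t2.png

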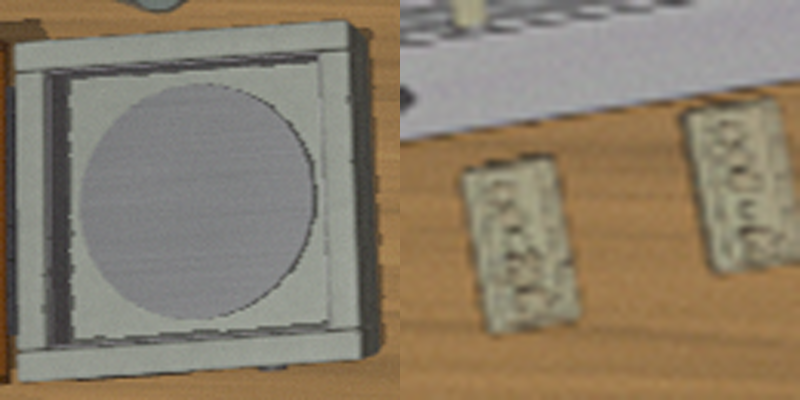

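The turntable centre comes to (507,301). The disc measures 157 mm, which fits. The jig yaw is about 0.17 rad. Next I rise, turn, shut the fingers and cross to the left bar.

Emit:
play_rows([
  {"dp": [0, 0, -38], "rot": [0, 0, -0.122], "grip": 255},
  {"dp": [0, 0, -38], "rot": [0, 0, -0.122], "grip": 255},
  {"dp": [0, 0, -38], "rot": [0, 0, -0.122], "grip": 255},
  {"dp": [0, 0, -38], "rot": [0, 0, -0.121], "grip": 255},
  {"dp": [0, 0, 0], "rot": [0, 0, 0], "grip": 255},
])

```text
time_s: 1.42
ee_pos: [204.1, 620.6, 411.3]
orientation: [0.003, -0.087, 0.996, 0.007]
wrist_force: [-0.3, 1.2, 0.6]
opening: 25.3
grasp_force: 0.0
```

Emit:
play_rows([
  {"dp": [-12.3, -37.8, 0], "rot": [0, 0, 0], "grip": 255},
  {"dp": [-12.3, -37.8, 0], "rot": [0, 0, 0], "grip": 255},
  {"dp": [-12.3, -37.8, 0], "rot": [0, 0, 0], "grip": 255},
  {"dp": [-12.3, -37.8, 0], "rot": [0, 0, 0], "grip": 255},
  {"dp": [-12.3, -37.8, 0], "rot": [0, 0, 0], "grip": 255},
])

```text
time_s: 1.83
ee_pos: [296.1, 439.7, 402.2]
orientation: [0.0, -0.084, 0.996, 0.0]
wrist_force: [1.4, -0.9, 1.0]
opening: -0.2
grasp_force: 0.0
```

Emit:
play_rows([
  {"dp": [-12.3, -37.8, 0], "rot": [0, 0, 0], "grip": 255},
  {"dp": [-12.3, -37.8, 0], "rot": [0, 0, 0], "grip": 255},
  {"dp": [-12.3, -37.8, 0], "rot": [0, 0, 0], "grip": 255},
  {"dp": [-12.3, -37.8, 0], "rot": [0, 0, 0], "grip": 255},
  {"dp": [-12.3, -37.8, 0], "rot": [0, 0, 0], "grip": 255},
])

```text
time_s: 2.25
ee_pos: [388.5, 263.7, 402.4]
orientation: [0.0, -0.084, 0.996, 0.0]
wrist_force: [-0.4, -0.6, -0.3]
opening: -0.1
grasp_force: 0.0
```

Emit:
play_rows([
  {"dp": [-12.3, -37.8, 0], "rot": [0, 0, 0], "grip": 255},
  {"dp": [-12.3, -37.8, 0], "rot": [0, 0, 0], "grip": 255},
  {"dp": [-12.3, -37.8, 0], "rot": [0, 0, 0], "grip": 255},
  {"dp": [0, 0, 0], "rot": [0, 0, 0], "grip": 255},
])

```text
time_s: 2.58
ee_pos: [446.9, 151.3, 402.5]
orientation: [0.001, -0.078, 0.997, -0.002]
wrist_force: [-0.5, -0.1, -0.4]
opening: 0.5
grasp_force: 0.0
```

Emit:
play_rows([
  {"dp": [-12.6, -35.8, 10], "rot": [0, 0, 0], "grip": 255},
  {"dp": [-12.6, -35.8, 10], "rot": [0, 0, 0], "grip": 255},
  {"dp": [-12.6, -35.8, 10], "rot": [0, 0, 0], "grip": 255},
  {"dp": [-12.6, -35.8, 10], "rot": [0, 0, 0], "grip": 255},
  {"dp": [-12.6, -35.8, 10], "rot": [0, 0, -0.014], "grip": 255},
])

```text
time_s: 3.0
ee_pos: [536.3, -7.2, 351.9]
orientation: [0.0, -0.091, 0.996, 0.0]
wrist_force: [0.4, 0.8, 0.1]
opening: 0.3
grasp_force: 0.0
```

Emit:
play_rows([
  {"dp": [0, 0, 40], "rot": [0, 0, 0], "grip": 255},
  {"dp": [0, 0, 40], "rot": [0, 0, 0], "grip": 255},
  {"dp": [0, 0, 0], "rot": [0, 0, 0], "grip": 255},
  {"dp": [0, 0, 0], "rot": [0, 0, 0], "grip": 255},
  {"dp": [0, 0, 0], "rot": [0, 0, 0], "grip": 255},
])

```text
time_s: 3.42
ee_pos: [536.8, -5.3, 274.0]
orientation: [0.001, -0.092, 0.996, -0.0]
wrist_force: [0.2, 0.8, -0.0]
opening: -0.4
grasp_force: 0.0
```

```bash
cat >> h.py <<'E'
from scipy.spatial.transform import Rotation as Ro
def wristcap():
    s=sensors.read_state();c=vision.capture("wrist")
    q=s["orientation"];Rt=Ro.from_quat([q[1],q[2],q[3],q[0]]).as_matrix()
    M=np.array(c["mount"]);R=Rt@M[:3,:3];o=Rt@M[:3,3]+s["ee_pos"]
    c["R"]=R.T;c["t"]=-R.T@o
    return s,c
E
python3 - <<'E'
from h import *
s,c=wristcap();cv2.imwrite("pics/w1.png",c["img"]);np.save("w1.npy",np.array([c["intrinsics"],c["R"]]));
print(s["ee_pos"],s["orientation"],s["wrist_force"],np.array(c["mount"]))
for X in [(538.2,-15.8,38),(550.8,-93.3,38),(597.9,-6,38)]: print(proj(c,X))
for t in ["bar_p","bar_p_tip","model_p"]:
  for b in vision.boxes_of("wrist",t)[:4]: print(t,round(b["p"],2),np.round(b["location"]),np.round(at_z(c,b["location"],20 if t[0]=='m' else 38)))
E
```

```text
[536.78208396  -5.30373548 274.01391712] [ 1.24450431e-03 -9.17499426e-02  9.95781301e-01 -1.07843417e-05] [ 0.2346792  0.7531503 -0.0234296] [[-6.48067586e-04 -9.50962832e-01 -3.09304497e-01  7.96893272e+01]
 [ 9.99999633e-01 -7.89860142e-04  3.33200100e-04 -4.32609635e-01]
 [-5.61168205e-04 -3.09304167e-01  9.50962995e-01 -1.22405022e+02]
 [ 0.00000000e+00  0.00000000e+00  0.00000000e+00  1.00000000e+00]]
[266.86512819 182.90992016]
[199.23106113 181.45877839]
[266.2876216  231.44191583]
bar_p 0.92 [134. 206.] [ 594. -166.   38.]
bar_p 0.85 [203. 204.] [577. -86.  38.]
bar_p 0.71 [266. 206.] [566. -12.  38.]
bar_p 0.4 [ 77. 129.] [ 517. -232.   38.]
bar_p_tip 0.75 [268. 204.] [563.  -9.  38.]
model_p 0.91 [264. 123.] [474. -30.  20.]
model_p 0.9 [132.  36.] [ 411. -184.   20.]
model_p 0.87 [202. 128.] [ 492. -100.   20.]
model_p 0.86 [233.  30.] [386. -80.  20.]
```

View pics/w1.png

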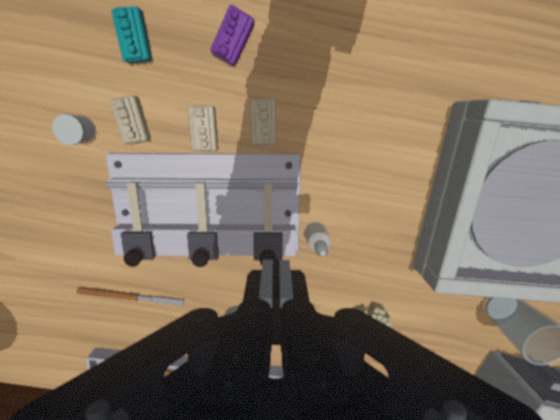

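Bar tip seen at about (268,184) against a projected (267,183), so the calibration agrees. Now I lower over the left bar.

Emit:
play_rows([
  {"dp": [1.8, -10.5, 30], "rot": [0, 0, 0.01], "grip": 255},
  {"dp": [0, 0, 40], "rot": [0, 0, 0], "grip": 255},
  {"dp": [0, 0, 40], "rot": [0, 0, 0], "grip": 255},
  {"dp": [0, 0, 40], "rot": [0, 0, 0], "grip": 255},
  {"dp": [0, 0, 40], "rot": [0, 0, 0], "grip": 255},
])

```text
time_s: 4.03
ee_pos: [537.2, -16.2, 82.2]
orientation: [0.002, -0.087, 0.996, -0.0]
wrist_force: [1.0, 0.2, -0.2]
opening: 0.4
grasp_force: 0.0
```

Emit:
play_rows([
  {"dp": [0, 0, 15], "rot": [0, 0, 0], "grip": 255},
  {"dp": [0, 0, 5], "rot": [0, 0, 0], "grip": 255},
  {"dp": [0, 0, 0], "rot": [0, 0, 0], "grip": 255},
  {"dp": [0, 0, 0], "rot": [0, 0, 0], "grip": 255},
])

```text
time_s: 4.37
ee_pos: [537.3, -16.4, 63.7]
orientation: [0.001, -0.087, 0.996, -0.0]
wrist_force: [0.2, -0.5, 0.2]
opening: -0.1
grasp_force: 0.0
```

Emit:
play_rows([
  {"dp": [0, 0, 2.5], "rot": [0, 0, 0], "grip": 255},
  {"dp": [0, 0, 2.5], "rot": [0, 0, 0], "grip": 255},
  {"dp": [0, 0, 0], "rot": [0, 0, 0], "grip": 255},
])

```text
time_s: 4.62
ee_pos: [536.5, -16.4, 58.2]
orientation: [0.001, -0.087, 0.996, -0.0]
wrist_force: [0.2, -0.3, 0.7]
opening: -0.2
grasp_force: 0.0
```

Emit:
play_rows([
  {"dp": [0, 0, 2], "rot": [0, 0, 0], "grip": 255},
  {"dp": [0, 0, 2], "rot": [0, 0, 0], "grip": 255},
  {"dp": [0, 0, 0], "rot": [0, 0, 0], "grip": 255},
  {"dp": [0, 0, 0], "rot": [0, 0, 0], "grip": 255},
])

```text
time_s: 4.95
ee_pos: [536.4, -16.5, 53.6]
orientation: [0.001, -0.086, 0.996, -0.0]
wrist_force: [1.3, 0.5, 2.7]
opening: -0.3
grasp_force: 1.4
```

Emit:
play_rows([
  {"dp": [0, 0, 1.5], "rot": [0, 0, 0], "grip": 255},
  {"dp": [0, 0, 1.5], "rot": [0, 0, 0], "grip": 255},
  {"dp": [0, 0, 0], "rot": [0, 0, 0], "grip": 255},
  {"dp": [0, 0, 0], "rot": [0, 0, 0], "grip": 255},
])

```text
time_s: 5.28
ee_pos: [536.6, -16.4, 50.6]
orientation: [0.001, -0.086, 0.996, -0.0]
wrist_force: [2.1, 0.2, 5.8]
opening: -0.1
grasp_force: 2.7
```

Emit:
play_rows([
  {"dp": [0, 0, 1], "rot": [0, 0, 0], "grip": 255},
  {"dp": [0, 0, 0], "rot": [0, 0, 0], "grip": 255},
  {"dp": [0, 0, 0], "rot": [0, 0, 0], "grip": 255},
])

```text
time_s: 5.53
ee_pos: [536.7, -16.4, 49.7]
orientation: [0.001, -0.086, 0.996, -0.0]
wrist_force: [0.7, 0.2, 5.9]
opening: 0.0
grasp_force: 3.0
```

Emit:
play_rows([
  {"dp": [0, 0, 0.7], "rot": [0, 0, 0], "grip": 255},
  {"dp": [0, 0, 0], "rot": [0, 0, 0], "grip": 255},
  {"dp": [0, 0, 0], "rot": [0, 0, 0], "grip": 255},
])

```text
time_s: 5.78
ee_pos: [536.8, -16.4, 49.1]
orientation: [0.001, -0.087, 0.996, -0.0]
wrist_force: [1.5, -0.2, 7.0]
opening: -0.0
grasp_force: 3.3
```

Emit:
play_rows([
  {"dp": [0, 0, 0.7], "rot": [0, 0, 0], "grip": 255},
  {"dp": [0, 0, 0], "rot": [0, 0, 0], "grip": 255},
  {"dp": [0, 0, 0], "rot": [0, 0, 0], "grip": 255},
])

```text
time_s: 6.03
ee_pos: [536.8, -16.4, 48.6]
orientation: [0.001, -0.086, 0.996, -0.0]
wrist_force: [0.3, 0.7, 9.5]
opening: -0.2
grasp_force: 4.2
```

Emit:
play_rows([
  {"dp": [0, 0, 0.5], "rot": [0, 0, 0], "grip": 255},
  {"dp": [0, 0, 0], "rot": [0, 0, 0], "grip": 255},
  {"dp": [0, 0, 0], "rot": [0, 0, 0], "grip": 255},
])

```text
time_s: 6.28
ee_pos: [536.8, -16.4, 48.5]
orientation: [0.001, -0.086, 0.996, 0.0]
wrist_force: [-0.6, 0.1, 11.4]
opening: -0.1
grasp_force: 6.1
```

On the rod at z about 48.5, about 1 N/mm: a stiff bar. I hold it, then move to the middle bar.

Emit:
play_rows([
  {"dp": [0, 0, 0.7], "rot": [0, 0, 0], "grip": 255},
  {"dp": [0, 0, 0], "rot": [0, 0, 0], "grip": 255},
  {"dp": [0, 0, 0], "rot": [0, 0, 0], "grip": 255},
  {"dp": [0, 0, 0], "rot": [0, 0, 0], "grip": 255},
  {"dp": [0, 0, 0], "rot": [0, 0, 0], "grip": 255},
])

```text
time_s: 6.7
ee_pos: [536.8, -16.4, 48.3]
orientation: [0.001, -0.086, 0.996, 0.0]
wrist_force: [-0.6, 0.8, 17.2]
opening: 0.2
grasp_force: 8.8
```

Emit:
play_rows([
  {"dp": [0, 0, 0], "rot": [0, 0, 0], "grip": 255},
  {"dp": [0, 0, 0], "rot": [0, 0, 0], "grip": 255},
  {"dp": [0, 0, 0], "rot": [0, 0, 0], "grip": 255},
  {"dp": [0, 0, 0], "rot": [0, 0, 0], "grip": 255},
])

```text
time_s: 7.03
ee_pos: [536.8, -16.4, 48.3]
orientation: [0.001, -0.086, 0.996, 0.0]
wrist_force: [-1.6, 1.3, 17.7]
opening: -0.2
grasp_force: 8.8
```

Emit:
play_rows([
  {"dp": [0, 0, -15], "rot": [0, 0, 0], "grip": 255},
  {"dp": [0, 0, -15], "rot": [0, 0, 0], "grip": 255},
  {"dp": [0.2, -39, 0], "rot": [0, 0, 0], "grip": 255},
  {"dp": [0.2, -39, 0], "rot": [0, 0, 0], "grip": 255},
  {"dp": [0, 0, 0], "rot": [0, 0, 0], "grip": 255},
])

```text
time_s: 7.45
ee_pos: [549.4, -103.6, 77.0]
orientation: [0.001, -0.081, 0.997, -0.004]
wrist_force: [0.5, -1.4, 0.6]
opening: 0.5
grasp_force: 0.0
```

Emit:
play_rows([
  {"dp": [0, 0, 10], "rot": [0, 0, 0], "grip": 255},
  {"dp": [0, 0, 5], "rot": [0, 0, 0], "grip": 255},
  {"dp": [0, 0, 0], "rot": [0, 0, 0], "grip": 255},
  {"dp": [0, 0, 0], "rot": [0, 0, 0], "grip": 255},
])

```text
time_s: 7.78
ee_pos: [547.8, -91.6, 60.6]
orientation: [-0.001, -0.088, 0.996, 0.001]
wrist_force: [0.9, -0.0, 0.3]
opening: -0.4
grasp_force: 0.0
```

Emit:
play_rows([
  {"dp": [-1.6, -2, 0], "rot": [0, 0, 0], "grip": 255},
  {"dp": [0, 0, 2], "rot": [0, 0, 0], "grip": 255},
  {"dp": [0, 0, 0], "rot": [0, 0, 0], "grip": 255},
])

```text
time_s: 8.03
ee_pos: [551.0, -94.6, 59.6]
orientation: [0.0, -0.087, 0.996, 0.0]
wrist_force: [0.6, -0.1, -0.4]
opening: 0.0
grasp_force: 0.0
```

Emit:
play_rows([
  {"dp": [0, 0, 2.5], "rot": [0, 0, 0], "grip": 255},
  {"dp": [0, 0, 2.5], "rot": [0, 0, 0], "grip": 255},
  {"dp": [0, 0, 0], "rot": [0, 0, 0], "grip": 255},
  {"dp": [0, 0, 0], "rot": [0, 0, 0], "grip": 255},
])

```text
time_s: 8.37
ee_pos: [551.1, -94.9, 54.7]
orientation: [0.0, -0.087, 0.996, 0.0]
wrist_force: [0.1, 0.5, 2.3]
opening: 0.1
grasp_force: 0.9
```

Emit:
play_rows([
  {"dp": [0, 0, 1.5], "rot": [0, 0, 0], "grip": 255},
  {"dp": [0, 0, 1.5], "rot": [0, 0, 0], "grip": 255},
  {"dp": [0, 0, 0], "rot": [0, 0, 0], "grip": 255},
  {"dp": [0, 0, 0], "rot": [0, 0, 0], "grip": 255},
])

```text
time_s: 8.7
ee_pos: [551.1, -95.0, 51.9]
orientation: [0.0, -0.087, 0.996, 0.0]
wrist_force: [0.9, 0.0, 4.1]
opening: -0.0
grasp_force: 1.9
```

Emit:
play_rows([
  {"dp": [0, 0, 1], "rot": [0, 0, 0], "grip": 255},
  {"dp": [0, 0, 0], "rot": [0, 0, 0], "grip": 255},
  {"dp": [0, 0, 0], "rot": [0, 0, 0], "grip": 255},
])

```text
time_s: 8.95
ee_pos: [551.2, -95.0, 50.9]
orientation: [0.0, -0.087, 0.996, -0.0]
wrist_force: [1.5, 0.5, 5.8]
opening: -0.3
grasp_force: 2.3
```

Emit:
play_rows([
  {"dp": [0, 0, 1], "rot": [0, 0, 0], "grip": 255},
  {"dp": [0, 0, 0.6], "rot": [0, 0, 0], "grip": 255},
  {"dp": [0, 0, 0], "rot": [0, 0, 0], "grip": 255},
])

```text
time_s: 9.2
ee_pos: [551.3, -95.0, 49.3]
orientation: [0.0, -0.087, 0.996, -0.0]
wrist_force: [1.7, 1.3, 6.9]
opening: 0.0
grasp_force: 2.9
```

Emit:
play_rows([
  {"dp": [0, 0, 0.6], "rot": [0, 0, 0], "grip": 255},
  {"dp": [0, 0, 0], "rot": [0, 0, 0], "grip": 255},
  {"dp": [0, 0, 0], "rot": [0, 0, 0], "grip": 255},
])

```text
time_s: 9.45
ee_pos: [551.4, -95.0, 48.8]
orientation: [0.001, -0.087, 0.996, -0.0]
wrist_force: [0.8, 0.9, 6.9]
opening: -0.2
grasp_force: 3.1
```

Emit:
play_rows([
  {"dp": [0, 0, 0.6], "rot": [0, 0, 0], "grip": 255},
  {"dp": [0, 0, 0], "rot": [0, 0, 0], "grip": 255},
  {"dp": [0, 0, 0], "rot": [0, 0, 0], "grip": 255},
])

```text
time_s: 9.7
ee_pos: [551.4, -95.0, 48.6]
orientation: [0.001, -0.087, 0.996, 0.0]
wrist_force: [0.6, 2.0, 9.8]
opening: 0.4
grasp_force: 4.7
```

Emit:
play_rows([
  {"dp": [0, 0, 0.8], "rot": [0, 0, 0], "grip": 255},
  {"dp": [0, 0, 0], "rot": [0, 0, 0], "grip": 255},
  {"dp": [0, 0, 0], "rot": [0, 0, 0], "grip": 255},
  {"dp": [0, 0, 0], "rot": [0, 0, 0], "grip": 255},
  {"dp": [0, 0, 0], "rot": [0, 0, 0], "grip": 255},
])

```text
time_s: 10.12
ee_pos: [551.4, -95.0, 48.4]
orientation: [0.001, -0.087, 0.996, 0.0]
wrist_force: [-1.9, 1.6, 15.8]
opening: 0.1
grasp_force: 7.5
```

Emit:
play_rows([
  {"dp": [0, 0, 0], "rot": [0, 0, 0], "grip": 255},
  {"dp": [0, 0, 0], "rot": [0, 0, 0], "grip": 255},
  {"dp": [0, 0, 0], "rot": [0, 0, 0], "grip": 255},
  {"dp": [0, 0, 0], "rot": [0, 0, 0], "grip": 255},
])

```text
time_s: 10.45
ee_pos: [551.4, -95.0, 48.4]
orientation: [0.001, -0.087, 0.996, 0.0]
wrist_force: [-2.4, 2.0, 14.6]
opening: 0.1
grasp_force: 7.5
```

Emit:
play_rows([
  {"dp": [0, 0, -15], "rot": [0, 0, 0], "grip": 255},
  {"dp": [0, 0, -15], "rot": [0, 0, 0], "grip": 255},
  {"dp": [0.2, -39, 0], "rot": [0, 0, 0], "grip": 255},
  {"dp": [0.2, -39, 0], "rot": [0, 0, 0], "grip": 255},
  {"dp": [0, 0, 0], "rot": [0, 0, 0], "grip": 255},
])

```text
time_s: 10.87
ee_pos: [563.7, -183.0, 77.5]
orientation: [0.001, -0.082, 0.997, -0.004]
wrist_force: [0.1, -2.4, -0.2]
opening: -0.3
grasp_force: 0.0
```

Emit:
play_rows([
  {"dp": [0, 0, 10], "rot": [0, 0, 0], "grip": 255},
  {"dp": [0, 0, 5], "rot": [0, 0, 0], "grip": 255},
  {"dp": [0, 0, 0], "rot": [0, 0, 0], "grip": 255},
  {"dp": [0, 0, 0], "rot": [0, 0, 0], "grip": 255},
])

```text
time_s: 11.2
ee_pos: [562.9, -170.0, 60.9]
orientation: [-0.001, -0.087, 0.996, 0.001]
wrist_force: [0.1, -0.2, 0.4]
opening: -0.1
grasp_force: 0.0
```

Emit:
play_rows([
  {"dp": [-0.8, -1, 0], "rot": [0, 0, 0], "grip": 255},
  {"dp": [0, 0, 2], "rot": [0, 0, 0], "grip": 255},
  {"dp": [0, 0, 0], "rot": [0, 0, 0], "grip": 255},
])

```text
time_s: 11.45
ee_pos: [564.9, -172.3, 60.0]
orientation: [-0.0, -0.087, 0.996, 0.0]
wrist_force: [-0.2, -0.1, -0.2]
opening: 0.0
grasp_force: 0.0
```

Emit:
play_rows([
  {"dp": [0, 0, 2.5], "rot": [0, 0, 0], "grip": 255},
  {"dp": [0, 0, 2.5], "rot": [0, 0, 0], "grip": 255},
  {"dp": [0, 0, 0], "rot": [0, 0, 0], "grip": 255},
  {"dp": [0, 0, 0], "rot": [0, 0, 0], "grip": 255},
])

```text
time_s: 11.78
ee_pos: [564.9, -172.7, 55.0]
orientation: [0.0, -0.087, 0.996, 0.0]
wrist_force: [0.3, -0.0, 1.2]
opening: -0.1
grasp_force: 0.3
```

Emit:
play_rows([
  {"dp": [0, 0, 1.5], "rot": [0, 0, 0], "grip": 255},
  {"dp": [0, 0, 1.5], "rot": [0, 0, 0], "grip": 255},
  {"dp": [0, 0, 0], "rot": [0, 0, 0], "grip": 255},
  {"dp": [0, 0, 0], "rot": [0, 0, 0], "grip": 255},
])

```text
time_s: 12.12
ee_pos: [565.0, -172.7, 52.1]
orientation: [0.0, -0.087, 0.996, 0.0]
wrist_force: [-0.5, 0.1, 2.6]
opening: 0.3
grasp_force: 0.8
```

Emit:
play_rows([
  {"dp": [0, 0, 1], "rot": [0, 0, 0], "grip": 255},
  {"dp": [0, 0, 0], "rot": [0, 0, 0], "grip": 255},
  {"dp": [0, 0, 0], "rot": [0, 0, 0], "grip": 255},
])

```text
time_s: 12.37
ee_pos: [565.0, -172.8, 51.2]
orientation: [0.0, -0.087, 0.996, 0.0]
wrist_force: [0.6, 2.1, 1.7]
opening: 0.0
grasp_force: 1.0
```

Emit:
play_rows([
  {"dp": [0, 0, 1], "rot": [0, 0, 0], "grip": 255},
  {"dp": [0, 0, 0.8], "rot": [0, 0, 0], "grip": 255},
  {"dp": [0, 0, 0], "rot": [0, 0, 0], "grip": 255},
])

```text
time_s: 12.62
ee_pos: [565.1, -172.8, 49.3]
orientation: [0.0, -0.087, 0.996, -0.0]
wrist_force: [0.9, 1.4, 1.8]
opening: -0.2
grasp_force: 1.3
```

Emit:
play_rows([
  {"dp": [0, 0, 0.6], "rot": [0, 0, 0], "grip": 255},
  {"dp": [0, 0, 0], "rot": [0, 0, 0], "grip": 255},
  {"dp": [0, 0, 0], "rot": [0, 0, 0], "grip": 255},
])

```text
time_s: 12.87
ee_pos: [565.2, -172.8, 48.9]
orientation: [0.0, -0.087, 0.996, -0.0]
wrist_force: [1.2, 0.8, 3.8]
opening: -0.0
grasp_force: 1.6
```

Emit:
play_rows([
  {"dp": [0, 0, 0.6], "rot": [0, 0, 0], "grip": 255},
  {"dp": [0, 0, 0], "rot": [0, 0, 0], "grip": 255},
  {"dp": [0, 0, 0], "rot": [0, 0, 0], "grip": 255},
])

```text
time_s: 13.12
ee_pos: [565.2, -172.8, 48.7]
orientation: [0.0, -0.087, 0.996, -0.0]
wrist_force: [0.0, 1.8, 7.5]
opening: 0.0
grasp_force: 3.5
```

The right bar is clearly softest: about 3 N at the rod, against about 7 N for the other two. I hold it on the rod, then rise to look at the right model.

Emit:
play_rows([
  {"dp": [0, 0, 0.8], "rot": [0, 0, 0], "grip": 255},
  {"dp": [0, 0, 0], "rot": [0, 0, 0], "grip": 255},
  {"dp": [0, 0, 0], "rot": [0, 0, 0], "grip": 255},
  {"dp": [0, 0, 0], "rot": [0, 0, 0], "grip": 255},
  {"dp": [0, 0, 0], "rot": [0, 0, 0], "grip": 255},
])

```text
time_s: 13.53
ee_pos: [565.3, -172.8, 48.5]
orientation: [0.001, -0.087, 0.996, -0.0]
wrist_force: [0.0, 1.1, 12.3]
opening: 0.1
grasp_force: 6.1
```

Emit:
play_rows([
  {"dp": [0, 0, 0], "rot": [0, 0, 0], "grip": 255},
  {"dp": [0, 0, 0], "rot": [0, 0, 0], "grip": 255},
  {"dp": [0, 0, 0], "rot": [0, 0, 0], "grip": 255},
  {"dp": [0, 0, 0], "rot": [0, 0, 0], "grip": 255},
])

```text
time_s: 13.87
ee_pos: [565.2, -172.8, 48.5]
orientation: [0.001, -0.086, 0.996, -0.0]
wrist_force: [-0.3, 2.4, 11.3]
opening: -0.3
grasp_force: 6.1
```

Emit:
play_rows([
  {"dp": [0, 0, -30], "rot": [0, 0, 0], "grip": 255},
  {"dp": [0, 0, -40], "rot": [0, 0, 0], "grip": 255},
  {"dp": [20, 0, -30], "rot": [0, 0, 0], "grip": 130},
  {"dp": [20, 0, -30], "rot": [0, 0, 0], "grip": 120},
  {"dp": [0, 0, 0], "rot": [0, 0, 0], "grip": 120},
])

```text
time_s: 14.28
ee_pos: [523.3, -182.5, 181.8]
orientation: [0.001, -0.085, 0.996, -0.002]
wrist_force: [-0.9, 0.2, 0.1]
opening: 35.9
grasp_force: 0.0
```

Emit:
play_rows([
  {"dp": [0, 0, 0], "rot": [0, 0, 0], "grip": 120},
  {"dp": [0, 0, 0], "rot": [0, 0, 0], "grip": 120},
  {"dp": [0, 0, 0], "rot": [0, 0, 0], "grip": 120},
])

```text
time_s: 14.53
ee_pos: [525.0, -179.2, 175.9]
orientation: [-0.001, -0.087, 0.996, 0.0]
wrist_force: [0.6, -0.1, -0.3]
opening: 45.4
grasp_force: 0.0
```

```bash
python3 - <<'E'
from h import *
s,c=wristcap();print(s["ee_pos"],s["orientation"],s["opening"])
z=0
# orthorectified view at base-top height 18, 0.25 mm/px : col -> y decreasing? keep simple: u=(x-440)*4, v=(y+240)*4
K=np.array(c["intrinsics"]);P=K@np.column_stack([c["R"],c["t"]])
H=P@np.array([[.25,0,440],[0,.25,-240],[0,0,18],[0,0,1]])
o=cv2.warpPerspective(c["img"],H,(480,480),flags=cv2.INTER_CUBIC|cv2.WARP_INVERSE_MAP)
cv2.imwrite("pics/o1.png",o)
for b in vision.boxes_of("wrist","model_p")[:5]: print(round(b["p"],2),np.round(b["location"]),np.round(at_z(c,b["location"],20)))
E
```

```text
[ 525.01362717 -179.2456339   175.92115767] [-1.09038790e-03 -8.67132627e-02  9.96232595e-01  4.86744061e-04] 45.43404663181432
0.95 [271. 170.] [ 496. -188.   20.]
0.91 [287.  67.] [ 411. -190.   20.]
0.8 [421.  62.] [388. -84.  20.]
0.56 [360. 181.] [ 491. -108.   20.]
```

View pics/o1.png

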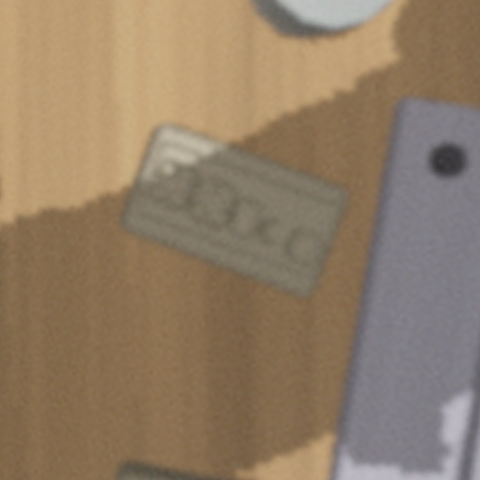

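The orthorectified crop shows the right model with corners at (160,122), (350,187), (310,298) and (120,228). That is 50 x 29.5 mm, as it should be, centred at (499,-187.5) with its long axis at 19.3°. The jar edge is about 45 mm away along the closing line, so I keep the opening near 40 mm.

Emit:
play_rows([
  {"dp": [27, -3.7, 0], "rot": [0, 0, 0], "grip": 138},
  {"dp": [0, 0, 30], "rot": [0, 0, -0.081], "grip": 138},
  {"dp": [0, 0, 40], "rot": [0, 0, -0.081], "grip": 138},
  {"dp": [0, 0, 30], "rot": [0, 0, 0], "grip": 138},
  {"dp": [0, 0, 0], "rot": [0, 0, 0], "grip": 138},
])

```text
time_s: 15.05
ee_pos: [495.4, -186.3, 71.5]
orientation: [-0.005, -0.167, 0.986, 0.003]
wrist_force: [-1.0, 1.1, -0.4]
opening: 39.6
grasp_force: 0.0
```

Emit:
play_rows([
  {"dp": [0, 0, 0], "rot": [0, 0, 0], "grip": 138},
  {"dp": [0, 0, 0], "rot": [0, 0, 0], "grip": 138},
  {"dp": [0, 0, 0], "rot": [0, 0, 0], "grip": 138},
])

```text
time_s: 15.3
ee_pos: [500.8, -188.4, 78.9]
orientation: [0.001, -0.167, 0.986, -0.001]
wrist_force: [0.4, 0.1, 0.1]
opening: 39.1
grasp_force: 0.0
```

```bash
python3 - <<'E'
from h import *
s,c=wristcap();print(s["ee_pos"],s["orientation"],s["opening"])
cv2.imwrite("pics/w3.png",c["img"])
E
```

```text
[ 500.83265365 -188.41105127   78.88918155] [ 1.33198432e-03 -1.66799678e-01  9.85989596e-01 -7.80399199e-04] 39.14790871167198
```

View pics/w3.png

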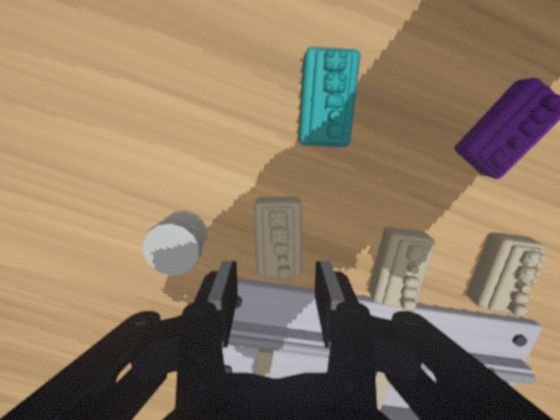

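The model is at column 278 between the fingers (midpoint about 277) and parallel to them. Clear of the jar. Now I descend and grip.

Emit:
play_rows([
  {"dp": [1.5, 0, 20], "rot": [0, 0, 0], "grip": 138},
  {"dp": [0, 0, 20], "rot": [0, 0, 0], "grip": 138},
  {"dp": [0, 0, 10], "rot": [0, 0, 0], "grip": 138},
  {"dp": [0, 0, 6], "rot": [0, 0, 0], "grip": 138},
  {"dp": [0, 0, 0], "rot": [0, 0, 0], "grip": 138},
])

```text
time_s: 15.77
ee_pos: [497.9, -188.4, 21.1]
orientation: [-0.0, -0.167, 0.986, 0.0]
wrist_force: [0.4, 1.2, -0.1]
opening: 39.1
grasp_force: 0.0
```

Emit:
play_rows([
  {"dp": [0, 0, 0], "rot": [0, 0, 0], "grip": 150},
  {"dp": [0, 0, 0], "rot": [0, 0, 0], "grip": 160},
  {"dp": [0, 0, 0], "rot": [0, 0, 0], "grip": 170},
  {"dp": [0, 0, 0], "rot": [0, 0, 0], "grip": 200},
  {"dp": [0, 0, 0], "rot": [0, 0, 0], "grip": 255},
], newtons=30)

```text
time_s: 16.18
ee_pos: [498.7, -188.7, 22.3]
orientation: [0.001, -0.167, 0.986, -0.0]
wrist_force: [-0.6, 0.7, 6.8]
opening: 29.0
grasp_force: 30.6
```

Emit:
play_rows([
  {"dp": [0, 0, 0], "rot": [0, 0, 0], "grip": 255},
  {"dp": [0, 0, 0], "rot": [0, 0, 0], "grip": 255},
  {"dp": [0, 0, 0], "rot": [0, 0, 0], "grip": 255},
])

```text
time_s: 16.43
ee_pos: [498.7, -188.7, 22.4]
orientation: [0.001, -0.167, 0.986, -0.0]
wrist_force: [-0.9, 1.0, 6.1]
opening: 29.1
grasp_force: 30.6
```

Emit:
play_rows([
  {"dp": [0, 0, -10], "rot": [0, 0, 0], "grip": 255},
  {"dp": [0, 0, -30], "rot": [0, 0, 0], "grip": 255},
  {"dp": [0, 0, -40], "rot": [0, 0, 0], "grip": 255},
  {"dp": [0, 0, -40], "rot": [0, 0, 0], "grip": 255},
  {"dp": [0, 0, -20], "rot": [0, 0, 0], "grip": 255},
])

```text
time_s: 16.85
ee_pos: [499.6, -189.2, 166.1]
orientation: [0.003, -0.167, 0.986, -0.001]
wrist_force: [1.6, -0.4, -0.6]
opening: 29.3
grasp_force: 29.9
```

Emit:
play_rows([
  {"dp": [-5, 13, 0], "rot": [0, 0, 0], "grip": 255},
  {"dp": [-8, 22, 0], "rot": [0, 0, 0], "grip": 255},
  {"dp": [-11, 30, 0], "rot": [0, 0, 0], "grip": 255},
  {"dp": [-11, 30, 0], "rot": [0, 0, 0], "grip": 255},
  {"dp": [-11, 30, 0], "rot": [0, 0, 0], "grip": 255},
])

```text
time_s: 17.27
ee_pos: [500.1, -54.2, 162.2]
orientation: [0.0, -0.166, 0.986, -0.0]
wrist_force: [0.3, -0.3, -0.5]
opening: 29.0
grasp_force: 29.9
```

Emit:
play_rows([
  {"dp": [-11, 30, 0], "rot": [0, 0, 0], "grip": 255},
  {"dp": [-11, 30, 0], "rot": [0, 0, 0], "grip": 255},
  {"dp": [-11, 30, 0], "rot": [0, 0, 0], "grip": 255},
  {"dp": [-11, 30, 0], "rot": [0, 0, 0], "grip": 255},
  {"dp": [-11, 30, 0], "rot": [0, 0, 0], "grip": 255},
])

```text
time_s: 17.68
ee_pos: [502.6, 105.9, 162.1]
orientation: [0.0, -0.167, 0.986, 0.0]
wrist_force: [-0.0, -0.7, -0.3]
opening: 29.3
grasp_force: 29.9
```

Emit:
play_rows([
  {"dp": [-11, 30, 0], "rot": [0, 0, 0], "grip": 255},
  {"dp": [-11, 30, 0], "rot": [0, 0, 0], "grip": 255},
  {"dp": [-11, 30, 0], "rot": [0, 0, 0], "grip": 255},
  {"dp": [-8, 22, 0], "rot": [0, 0, 0], "grip": 255},
  {"dp": [-5, 13, 0], "rot": [0, 0, 0], "grip": 255},
])

```text
time_s: 18.1
ee_pos: [504.6, 241.6, 162.0]
orientation: [0.0, -0.169, 0.986, 0.001]
wrist_force: [-0.2, 0.2, -0.1]
opening: 29.6
grasp_force: 29.9
```

Emit:
play_rows([
  {"dp": [0, 0, 0], "rot": [0, 0, 0], "grip": 255},
  {"dp": [0, 0, 0], "rot": [0, 0, 0], "grip": 255},
  {"dp": [0, 0, 0], "rot": [0, 0, 0], "grip": 255},
])

```text
time_s: 18.35
ee_pos: [505.4, 235.2, 161.4]
orientation: [-0.0, -0.166, 0.986, -0.001]
wrist_force: [0.5, 0.2, -0.2]
opening: 29.3
grasp_force: 29.9
```

```bash
python3 - <<'E'
from h import *
s,c=wristcap();print(s["ee_pos"],s["orientation"],s["opening"],s["joint_pos"])
cv2.imwrite("pics/w4.png",c["img"]);print(proj(c,(506.7,301.3,45)))
E
```

```text
[505.38017551 235.15370904 161.42397412] [-2.93431728e-04 -1.65646218e-01  9.86184851e-01 -8.27407976e-04] 29.25859334826606 [-0.56813637  0.6172086   0.12446703  1.86755961 -0.11445579  0.66472207
  1.52747609]
[351.60136085 242.81943888]
```

View pics/w4.png

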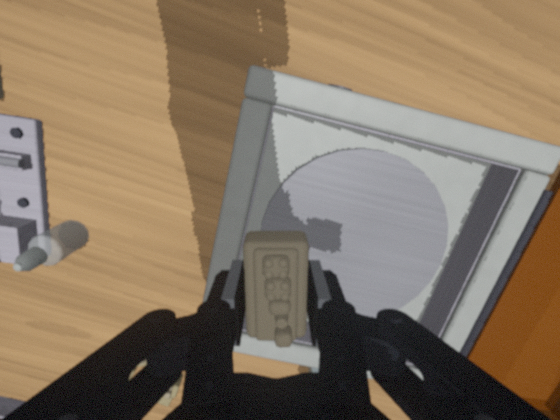

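The model is held level between the fingers. The disc centre shows at about (354,241) against a projected (352,243). Next I move the last 66 mm and lower.

Emit:
play_rows([
  {"dp": [-7.7, 20.6, 0], "rot": [0, 0, 0], "grip": 255},
  {"dp": [-7.7, 20.6, 0], "rot": [0, 0, 0], "grip": 255},
  {"dp": [-7.7, 20.6, 0], "rot": [0, 0, 0], "grip": 255},
  {"dp": [0, 0, 0], "rot": [0, 0, 0], "grip": 255},
  {"dp": [0, 0, 0], "rot": [0, 0, 0], "grip": 255},
])

```text
time_s: 18.82
ee_pos: [506.8, 303.1, 161.2]
orientation: [-0.0, -0.167, 0.986, -0.0]
wrist_force: [0.5, -0.9, -0.3]
opening: 29.1
grasp_force: 29.9
```

Emit:
play_rows([
  {"dp": [0, 0, 20], "rot": [0, 0, 0], "grip": 255},
  {"dp": [0, 0, 25], "rot": [0, 0, 0], "grip": 255},
  {"dp": [0, 0, 25], "rot": [0, 0, 0], "grip": 255},
  {"dp": [0, 0, 10], "rot": [0, 0, 0], "grip": 255},
  {"dp": [0, 0, 0], "rot": [0, 0, 0], "grip": 255},
])

```text
time_s: 19.23
ee_pos: [505.6, 300.4, 79.1]
orientation: [-0.003, -0.166, 0.986, -0.002]
wrist_force: [-0.4, 0.1, 0.0]
opening: 29.6
grasp_force: 29.9
```

Emit:
play_rows([
  {"dp": [0, 0, 3], "rot": [0, 0, 0], "grip": 255},
  {"dp": [0, 0, 3], "rot": [0, 0, 0], "grip": 255},
  {"dp": [0, 0, 0], "rot": [0, 0, 0], "grip": 255},
  {"dp": [0, 0, 0], "rot": [0, 0, 0], "grip": 255},
])

```text
time_s: 19.57
ee_pos: [507.3, 303.8, 76.3]
orientation: [0.001, -0.167, 0.986, 0.0]
wrist_force: [0.4, -0.2, -1.0]
opening: 29.4
grasp_force: 29.9
```

Emit:
play_rows([
  {"dp": [1.3, -2, 2], "rot": [0, 0, 0], "grip": 255},
  {"dp": [0, 0, 3], "rot": [0, 0, 0], "grip": 255},
  {"dp": [0, 0, 2], "rot": [0, 0, 0], "grip": 255},
  {"dp": [0, 0, 0], "rot": [0, 0, 0], "grip": 255},
  {"dp": [0, 0, 0], "rot": [0, 0, 0], "grip": 255},
])

```text
time_s: 19.98
ee_pos: [506.0, 301.2, 68.1]
orientation: [-0.0, -0.167, 0.986, -0.0]
wrist_force: [0.7, -0.7, -0.5]
opening: 29.4
grasp_force: 29.9
```

Emit:
play_rows([
  {"dp": [0, 0, 0.8], "rot": [0, 0, 0], "grip": 255},
  {"dp": [0, 0, 0], "rot": [0, 0, 0], "grip": 255},
  {"dp": [0, 0, 0], "rot": [0, 0, 0], "grip": 255},
])

```text
time_s: 20.23
ee_pos: [506.2, 301.3, 67.5]
orientation: [0.0, -0.167, 0.986, 0.0]
wrist_force: [-0.7, -0.7, -0.2]
opening: 29.1
grasp_force: 29.9
```

Emit:
play_rows([
  {"dp": [0, 0, 0.8], "rot": [0, 0, 0], "grip": 255},
  {"dp": [0, 0, 0], "rot": [0, 0, 0], "grip": 255},
  {"dp": [0, 0, 0], "rot": [0, 0, 0], "grip": 255},
])

```text
time_s: 20.48
ee_pos: [506.2, 301.3, 67.4]
orientation: [0.0, -0.167, 0.986, 0.0]
wrist_force: [-0.8, -0.7, 5.0]
opening: 29.3
grasp_force: 30.5
```

Contact (5 N) at the expected height. Now I release in small steps, then rise.

Emit:
play_rows([
  {"dp": [0, 0, -0.5], "rot": [0, 0, 0], "grip": 165},
  {"dp": [0, 0, 0], "rot": [0, 0, 0], "grip": 155},
  {"dp": [0, 0, 0], "rot": [0, 0, 0], "grip": 145},
  {"dp": [0, 0, 0], "rot": [0, 0, 0], "grip": 130},
  {"dp": [0, 0, 0], "rot": [0, 0, 0], "grip": 130},
])

```text
time_s: 20.9
ee_pos: [506.2, 301.2, 67.1]
orientation: [-0.0, -0.167, 0.986, -0.0]
wrist_force: [-0.1, -0.3, 0.2]
opening: 41.7
grasp_force: 0.0
```

Emit:
play_rows([
  {"dp": [0, 0, 0], "rot": [0, 0, 0], "grip": 130},
  {"dp": [0, 0, 0], "rot": [0, 0, 0], "grip": 130},
  {"dp": [0, 0, -10], "rot": [0, 0, 0], "grip": 130},
  {"dp": [0, 0, -30], "rot": [0, 0, 0], "grip": 130},
  {"dp": [0, 0, -40], "rot": [0, 0, 0], "grip": 130},
])

```text
time_s: 21.32
ee_pos: [504.2, 300.1, 146.0]
orientation: [-0.003, -0.167, 0.986, -0.001]
wrist_force: [0.2, 1.4, 0.3]
opening: 42.0
grasp_force: 0.0
```

Emit:
play_rows([
  {"dp": [0, 0, -40], "rot": [0, 0, 0], "grip": 130},
  {"dp": [0, -20, -40], "rot": [0, 0, 0], "grip": 130},
  {"dp": [0, -35, 0], "rot": [0, 0, 0], "grip": 130},
  {"dp": [0, -35, 0], "rot": [0, 0, 0], "grip": 130},
  {"dp": [0, -35, 0], "rot": [0, 0, 0], "grip": 130},
])

```text
time_s: 21.73
ee_pos: [547.4, 183.7, 226.4]
orientation: [0.001, -0.168, 0.986, 0.0]
wrist_force: [1.2, -0.0, -0.9]
opening: 41.8
grasp_force: 0.0
```

Emit:
play_rows([
  {"dp": [0, -20, 0], "rot": [0, 0, 0], "grip": 130},
  {"dp": [0, 0, 0], "rot": [0, 0, 0], "grip": 130},
  {"dp": [0, 0, 0], "rot": [0, 0, 0], "grip": 130},
  {"dp": [0, 0, 0], "rot": [0, 0, 0], "grip": 130},
])

```text
time_s: 22.07
ee_pos: [553.1, 166.7, 224.9]
orientation: [0.0, -0.167, 0.986, 0.001]
wrist_force: [-0.8, 1.3, 0.5]
opening: 41.7
grasp_force: 0.0
```

```bash
python3 - <<'E'
from h import *
s,c=wristcap();print(s["ee_pos"])
cv2.imwrite("pics/w5.png",c["img"]);print(proj(c,(506.7,301.3,45)))
t=vision.capture("top");cv2.imwrite("pics/t5.png",cv2.resize(t["img"],(800,600)))
E
```

```text
[553.06952012 166.68861214 224.87362367]
[418.80685225 196.56856661]
```

View pics/w5.png

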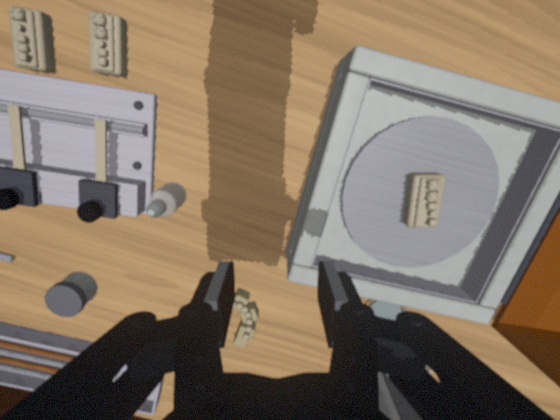

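View pics/t5.png

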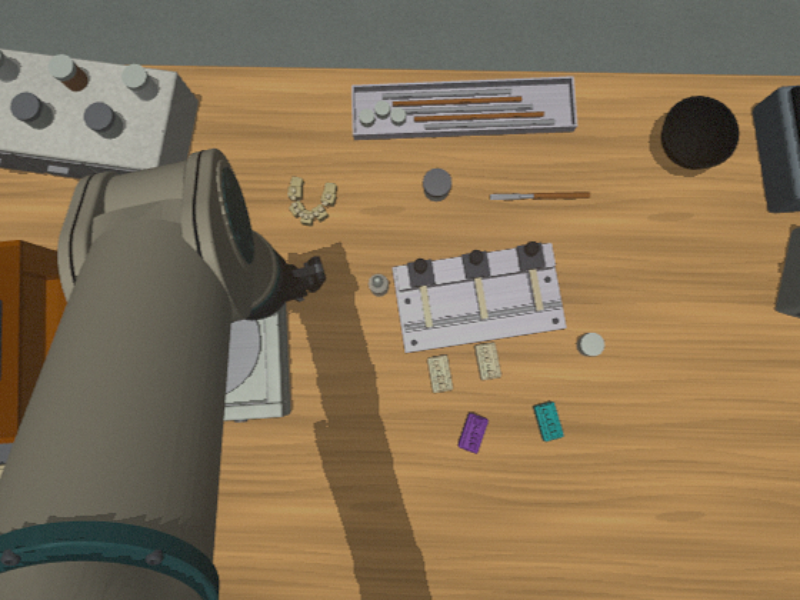

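The model stands upright at about (426,200), and the disc centre is about (420,191), so it is off by only a few mm. The other models, the jar and the dropper are where they were, and the arm is clear.

```bash
python3 -c "
from workcell import workorder
print(workorder.close_job())"
```

```text
the job is handed in; nothing more can be done
None
```

I pressed all three bars left to right and held each on the rod (peak reading about 18 N). The right bar was clearly the softest, so I set its model upright within a few mm of the turntable's centre, left everything else in place, and handed the job in at about 22 s.

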